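# Check a frame for square by its diagonals

## Task

Check the aluminium frame for squareness: lay the slide rule flat on the bench inside it and gently slide it out until its noses bear in two opposite inner corners, then measure the other diagonal the same way and compare the two readings. Leave the rule lying in the longer diagonal, slid out until its noses are home in both corners, and let go of it (if you happened to measure the longer one first, go back and set the rule in it again). Use only light pressure on the frame, under 20 N, and leave the other things on the bench where they are.

Things in the scene. Friction and masses are not known exactly. Their poses are not given: they have to be found in the camera images.
- frame: Frame of four aluminium bars (16 mm wide, 20 high), fixed flat on the bench, open inside; inner sides 150 mm. It is racked into a slight rhombus: its inner diagonals, both 200 to 224 mm, differ by 8 to 15 mm; which is longer must be measured. Origin: centre of the opening, bench level; x runs along one diagonal through two inner corners, y along the other.
- slide_rule: Loose steel slide rule lying flat, about 0.35 kg in all. Beam 24 mm wide, 12 high, x = -74 to +55 mm, with a fixed nose on a 7 mm neck at its -x end; a dark tongue carrying a second nose and a grip block slides out at the +x end. Origin: on the beam's underside, 86 mm from the fixed nose's axis; x along the rule to the sliding nose, z up.
- rule_slide (a joint): Extension of the slide, m: 0 fully in (nose axes 172 mm apart, 180 mm over all) to 0.055 out; grows as the sliding nose moves away from the fixed one. Moves against about 1 N and stays where left. To slide it, the beam must rest on the bench with some weight or against something, else it comes along.
- grip_block (a point): Centre of the ribbed grey grip block that stands up from the tongue above the beam, 30 mm long (x), 16 wide (y), 13 to 50 mm above the bench; this point is 31.5 mm up, at rule x = -10 mm + the joint value. Gripped across its 16 mm it carries the whole rule and also works the slide.
- fixed_nose (a point): Axis of the beam's fixed nose, an upright round pin of 4 mm radius and 14 mm height, at x = -86 mm of the rule; this point is 6 mm above the beam's underside.
- sliding_nose (a point): Axis of the sliding nose on the tongue, an upright pin of 4 mm radius, at x = +86 mm of the rule plus the joint value; this point is 6 mm above the beam's underside.
- dress_stick: pale dressing stone, 25x100x22 mm, lying flat on the bench; a bystander, origin under its middle
- hex_key: dark L-shaped hex key, 35x93x7 mm, lying flat; a bystander, origin under its middle
- calliper: steel vernier calliper, 59x242x6 mm, lying flat towards the back right; a bystander, origin under its middle
- glass_blank: triangular green glass blank, 75x88x18 mm, lying flat near the robot; a bystander, origin under its middle

How it is judged:
By the outcome, as a careful person would: the job done as asked, in the order asked, and still so for the second after the job is handed in, with the robot touching nothing.
It also fails if it takes over 64 s, if anything falls off the work surface, if the arm or the gripper's body presses on something with over 40 N, if the wrist force passes 120 N, or if a joint passes its speed limit or range.

## Robot

A 7-joint arm with a two-finger parallel gripper is mounted at the origin on a cart in front of the work surface, level with it; the furniture and walls round the work are solid. World frame = base frame: x ahead of the robot, y to its left, z up, the work surface at z = 0. Lengths are in m, angles in rad, forces in N, time in s.
With the tool pointing down it reaches from about 0.4 to 0.85 m from the base axis. Payload 10.4 kg.
Tool frame: the origin (TCP) lies between the finger pads; the fingertips stand 22 mm ahead of it and the grasp point (between the pads) lies 3 mm ahead of it (r.nose_length is the distance from the TCP to the fingertips, in m); z points along the fingers, y is the line along which they close (so a half turn about z gives the same grasp; the last joint's range is limited). The gripper opens to 87 mm and grips with 3 to 60 N. Pads are 19 mm wide; open, the fingers measure 117 mm over their backs; the gripper's body (75 mm by 190 mm) begins 51 mm behind the grasp point.
Start: joints at [1.188, 0.332, -0.065, 1.46, 0.022, 1.35, -0.088], TCP at [0.22, -0.585, 0.245] pointing down, gripper open.
Joint ranges: [-2.6, 2.6], [-0.5, 2.12], [-1.47, 1.34], [0.16, 2.42], [-1.27, 4.41], [0.06, 2.06], [-2.6, 2.6]. Speed limits (rad/s): [2.22, 2.22, 2.79, 2.79, 3.14, 3.14, 3.14].

## Interface

Orientations are given as a unit quaternion [x, y, z, w].
In Python, from bench import readout, cams, r gives the robot as it stands. The module is installed in compiled form; this text tells all that it offers.
- The arm moves only by the tool step_arm, never from a script. Its argument "deltas" is a list that holds one entry, the list of rows, each a list of 7 numbers: the turn, a rotation vector about the tool's x, y, z in rad, then the shift along the tool's x, y, z in m, then the opening in per cent of the stroke, from 0 (shut) to 100 (fully open). A call has 1 to 20 rows; each row is the pose to reach, as a shift and turn from the pose commanded when the call began, along the tool's axes at that moment; what a row does not reach only later rows make up. A row lasts 1/8 s, in which the tool goes at most 62.5 mm and 10.7 degrees, less where a joint would pass 70% of its speed; a pose out of reach is approached as far as the arm can. A call with a gripper value outside its range is refused whole. The fingers move at their own pace and stop on an object; "squeeze" is the grip in N (left out, the last holds). Time passes only in rows, so rows that repeat a pose let the fingers close. It gives the time, the measured TCP pose, the force, the opening and the grip force at its end, in the units of the state.
- readout.read_state(): the state, without advancing time (a new reading comes with each control period).
- cams.camera(name): name is "scene" or "top" or "wrist"; returns a dict with "img" (384x512x3 uint8, red, green, blue), "fx", "fy", "cx", "cy" (pixels), "origin" and "rotation" of the camera in the world; the wrist camera has in their place "T_tool_cam" (4x4, takes a point from camera to tool coordinates, whose origin is the TCP and whose axes are the flange's). Camera axes: x right, y up, looking along -z (the intrinsics and any distortion apply to the point x, -y, -z); pixel columns grow to the right and rows downward; lengths in m; the calibration is good to about 2 mm. A picture is of the moment at which its call begins: read the wrist's pose just before it. There is no depth.
- r.close_job(): hands the job in; it is judged then, once.
The state is a dict: "time": time; "joint_positions": joint angles; "joint_vel": joint speeds; "joint_torque": joint torques, N m; "ee_pos": TCP position; "eef_rot": TCP orientation; "ft_force": force on the tool from outside, world axes, zero at the start; "torque": the same for the moment, N m; "width": finger opening in m; "grip_force": force on a finger pad.
Only numpy, scipy, OpenCV 4.12 (cv2) and the standard library are available. Lean on these libraries where they do the work, as an engineer would, in place of code of your own. Each camera call takes 0.05 s, during which the arm holds its last target. There are 200 camera calls.

## Working session

There is one attempt and no reset: what is moved stays moved. The work goes in short steps, Python scripts to look and compute and a tool call to move; the robot and the scene stay as the last step left them, time stands still between calls to the robot, and variables do not carry over. Pictures are saved under pics/ and viewed, at most 10 in all, crops included, and the job is handed in when it is done.

Besides the shell and the picture viewer there is one more tool, called after "Request:" as name([rows], argument=value, ...), one row to a line, values as JSON. step_arm: Moves the arm, as the interface text tells. Its arguments: {"type":"object","properties":{"deltas":{"type":"array"},"squeeze":{"type":"number"}},"required":["deltas"]}

```bash
mkdir -p pics; cat > h.py <<'E'
import numpy as np, cv2
from bench import readout, cams, r
from scipy.spatial.transform import Rotation as R
def snap(name,fn):
    s=readout.read_state(); c=cams.camera(name)
    cv2.imwrite('pics/'+fn,cv2.cvtColor(c['img'],cv2.COLOR_RGB2BGR))
    if 'T_tool_cam' in c:
        T=np.eye(4);T[:3,:3]=R.from_quat(s['eef_rot']).as_matrix();T[:3,3]=s['ee_pos'];T=T@np.array(c['T_tool_cam']);o,Ro=T[:3,3],T[:3,:3]
    else: o,Ro=np.array(c['origin']),np.array(c['rotation'])
    m=dict(f=np.array([c['fx'],c['fy']]),c=np.array([c['cx'],c['cy']]),o=o,R=Ro,d={k:v for k,v in c.items() if k!='img'})
    np.save('pics/'+fn+'.npy',m,allow_pickle=True); return c['img'],m
def load(fn): return np.load('pics/'+fn+'.npy',allow_pickle=True).item()
def p2w(m,px,z):
    px=np.atleast_2d(px).astype(float); n=(px-m['c'])/m['f']
    d=np.c_[n[:,0],-n[:,1],-np.ones(len(n))]@m['R'].T
    z=np.broadcast_to(z,len(n)); return m['o']+d*((z-m['o'][2])/d[:,2])[:,None]
def w2p(m,P):
    q=(np.atleast_2d(P)-m['o'])@m['R']; return np.c_[q[:,0]/-q[:,2],-q[:,1]/-q[:,2]]*m['f']+m['c']
E
python3 - <<'E'
from h import *
for n in('top','scene'):
    i,m=snap(n,n+'0.png'); print({k:np.round(v,3).tolist() if not isinstance(v,str) else v for k,v in m['d'].items()})
s=readout.read_state();print({k:np.round(v,3).tolist() for k,v in s.items()})
a=cv2.imread('pics/top0.png')
cv2.imwrite('pics/top0b.png',cv2.resize(a,(800,600),interpolation=cv2.INTER_CUBIC))
E
```

```text
{'fx': 447.539, 'fy': 447.539, 'cx': 260.953, 'cy': 197.558, 'origin': [0.445, -0.088, 1.022], 'rotation': [-0.052, 0.051, 0.709, -0.701]}
{'fx': 404.889, 'fy': 404.889, 'cx': 258.563, 'cy': 194.737, 'origin': [-0.01, 0.434, 0.832], 'rotation': [-0.156, 0.348, 0.842, -0.38]}
{'time': 0.1, 'joint_positions': [1.188, 0.333, -0.065, 1.461, 0.022, 1.35, -0.088], 'joint_vel': [-0.0, -0.002, -0.0, -0.001, 0.002, 0.001, -0.0], 'joint_torque': [0.002, -62.454, 0.025, -39.072, -0.062, 0.037, 0.0], 'ee_pos': [0.22, -0.585, 0.244], 'eef_rot': [0.984, 0.179, -0.0, -0.001], 'ft_force': [0.625, 1.858, 0.614], 'torque': [-0.005, -0.005, -0.025], 'grip_force': 0.0, 'width': 0.087}
```

View pics/top0b.png

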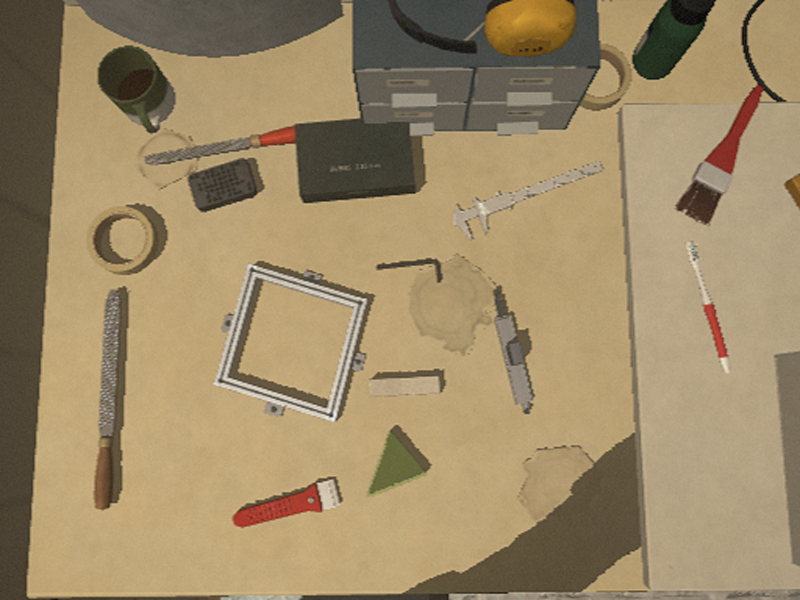

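The top view shows the frame (centre about 293,341 in the 800 px view) and the rule (about 515,350, its tongue towards the top). The hex key, stone, glass and calliper lie between and around them.

```bash
sed -i "s/np.array(c\['rotation'\])$/R.from_quat(c['rotation']).as_matrix()/" h.py
python3 - <<'E'
from h import *
m=load('top0.png'); m['R']=R.from_quat(m['d']['rotation']).as_matrix()
k=.64
for n,p,z in[('corners',[(257,275),(362,303),(332,410),(230,381)],.02),('rule ends',[(500,288),(528,410)],.008),('block',[(514,347)],.05),('stone',[(405,384)],.02),('hex',[(440,262)],.005)]:
    print(n,p2w(m,np.array(p)*k,z).round(3).tolist())
s=readout.read_state();print(R.from_quat(s['eef_rot']).as_matrix().round(3))
c=cams.camera('wrist');print(c['T_tool_cam'],c['fx'],c['cx'],c['cy'])
E
```

```text
corners [[0.643, 0.132, 0.02], [0.6, -0.021, 0.02], [0.447, 0.022, 0.02], [0.49, 0.168, 0.02]]
rule ends [[0.622, -0.224, 0.008], [0.444, -0.258, 0.008]]
block [[0.531, -0.235, 0.05]]
stone [[0.483, -0.082, 0.02]]
hex [[0.663, -0.136, 0.005]]
[[ 0.936  0.352 -0.   ]
 [ 0.352 -0.936  0.001]
 [-0.    -0.001 -1.   ]]
[[-1.46280785e-04  9.64492391e-01  2.64110594e-01  7.22621236e-02]
 [ 9.99999986e-01  1.62254212e-04 -3.86662629e-05  4.57021518e-04]
 [-8.01463726e-05  2.64110585e-01 -9.64492401e-01 -1.39265673e-01]
 [ 0.00000000e+00  0.00000000e+00  0.00000000e+00  1.00000000e+00]] 268.73600730570115 252.86966067871376 188.34547300582588
```

Request:
step_arm([
  [[0, 0, 0.02, 0.05, -0.026, 0, 100], [0, 0, 0.05, 0.1, -0.052, 0, 100], [0, 0, 0.08, 0.15, -0.078, 0, 100], [0, 0, 0.1, 0.2, -0.104, 0, 100], [0, 0, 0.12, 0.25, -0.13, 0, 100], [0, 0, 0.14, 0.3, -0.156, 0, 100], [0, 0, 0.16, 0.35, -0.182, 0.0, 100], [0, 0, 0.17, 0.39, -0.203, 0.02, 100], [0, 0, 0.171, 0.412, -0.214, 0.04, 100], [0, 0, 0.171, 0.412, -0.214, 0.05, 100], [0, 0, 0.171, 0.412, -0.214, 0.05, 100], [0, 0, 0.171, 0.412, -0.214, 0.05, 100]],
])

```text
time: 1.65
ee_pos: [0.5299, -0.241, 0.1953]
eef_rot: [0.996, 0.093, 0.0, 0.0]
ft_force: [-0.2, 0.8, 0.5]
width: 0.0871
grip_force: 0.0
```

```bash
python3 - <<'E'
from h import *
i,m=snap('wrist','w1.png'); s=readout.read_state();print(s['time'],s['ee_pos'],s['ft_force'])
a=cv2.imread('pics/w1.png')
cv2.imwrite('pics/w1b.png',cv2.resize(a,(800,600),interpolation=cv2.INTER_CUBIC))
E
```

```text
1.7 [ 0.53007737 -0.24090208  0.19540933] [-0.97439008  0.03034584 -0.16567262]
```

View pics/w1b.png

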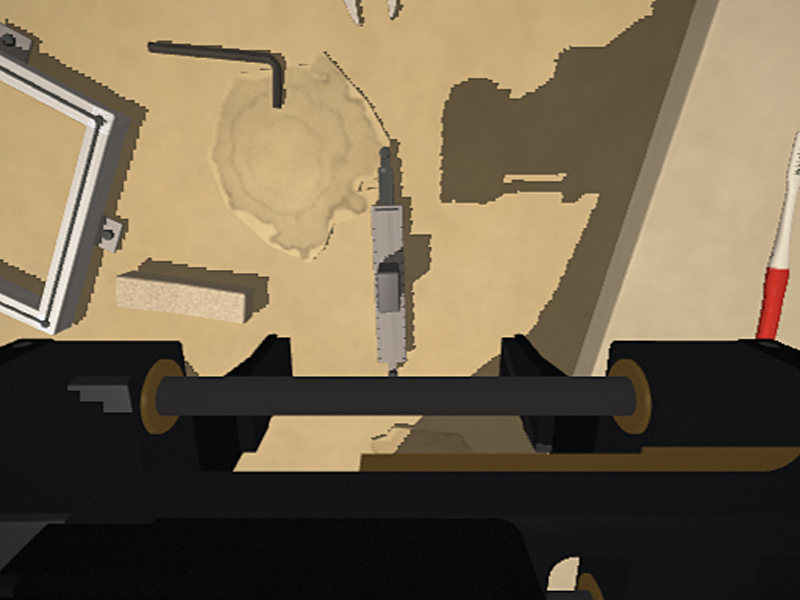

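The wrist view shows the rule pointing up the picture: sliding nose at about (386,153), block top at about (388,290) and fixed nose at about (393,373).

```bash
python3 - <<'E'
from h import *
m=load('w1.png');k=.64
P=p2w(m,np.array([(386,153),(393,374),(388,271),(388.5,311),(388,290),(374,207),(401.5,207),(377.5,361),(407,361)])*k,[.014,.014,.05,.05,.05,.012,.012,.012,.012])
print(P.round(4).tolist())
d=P[0]-P[1];print(np.linalg.norm(d),np.degrees(np.arctan2(d[1],d[0])))
# frame
m2=load('top0.png'); m2['R']=R.from_quat(m2['d']['rotation']).as_matrix()
print(w2p(m2,P[:2])/.64)
a=cv2.imread('pics/w1.png')[90:245,210:290]
cv2.imwrite('pics/w1c.png',cv2.resize(a,None,fx=3.8,fy=3.8,interpolation=cv2.INTER_CUBIC))
a=cv2.imread('pics/top0.png')[160:280,125:250]
cv2.imwrite('pics/top0c.png',cv2.resize(a,None,fx=4.9,fy=4.9,interpolation=cv2.INTER_CUBIC))
a=np.zeros((600,800,3),np.uint8);x=cv2.imread('pics/w1c.png');y=cv2.imread('pics/top0c.png')[:600,:490];y=cv2.imread('pics/top0c.png')
y=cv2.resize(y,(480,461));a[:x.shape[0],:x.shape[1]]=x;a[:461,310:790]=y;cv2.imwrite('pics/mix.png',a)
E
```

```text
[[0.6181, -0.2183, 0.014], [0.4469, -0.2556, 0.014], [0.5401, -0.2347, 0.05], [0.5117, -0.2403, 0.05], [0.5268, -0.2372, 0.05], [0.5785, -0.2163, 0.012], [0.5823, -0.2367, 0.012], [0.4551, -0.2409, 0.012], [0.4597, -0.265, 0.012]]
0.17521935800466415 12.279884865292654
[[497.03075579 289.95460292]
 [526.74338766 407.89710145]]
```

View pics/mix.png

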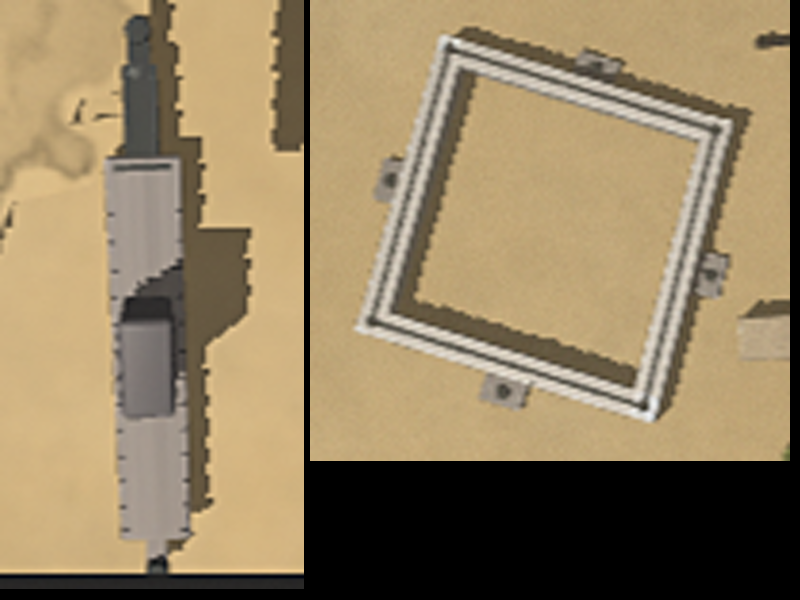

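```bash
cat >> h.py <<'E'
def delta(x,y,z,yaw):
    s=readout.read_state(); Rm=R.from_quat(s['eef_rot']); d=Rm.inv().apply(np.array([x,y,z])-s['ee_pos'])
    T=R.from_matrix(np.c_[[np.cos(yaw),np.sin(yaw),0],[np.sin(yaw),-np.cos(yaw),0],[0,0,-1]])
    print('turn',(Rm.inv()*T).as_rotvec().round(4),'shift',d.round(4))
E
python3 - <<'E'
from h import *
m2=load('top0.png'); m2['R']=R.from_quat(m2['d']['rotation']).as_matrix()
c=(np.array([(458,66),(703,140),(638,385),(388,315)])-[310,0])/3.84+[125,160]
P=p2w(m2,c,.02);print(P.round(4).tolist(),np.linalg.norm(P-np.roll(P,1,0),axis=1),np.linalg.norm(P[0]-P[2]),np.linalg.norm(P[1]-P[3]))
delta(.524,-.238,.038,np.radians(12.0))
E
```

```text
[[0.6406, 0.1341, 0.02], [0.5945, -0.0113, 0.02], [0.4518, 0.0263, 0.02], [0.4938, 0.1719, 0.02]] [0.15161096 0.15258776 0.14754912 0.15150312] 0.21741097725807176 0.20906448073499415
turn [ 0.0011 -0.0008 -0.0225] shift [-0.0056 -0.0042  0.1574]
```

Request:
step_arm([
  [[0, 0, -0.023, -0.005, -0.004, 0.03, 100], [0, 0, -0.023, -0.005, -0.004, 0.07, 100], [0, 0, -0.023, -0.005, -0.004, 0.11, 100], [0, 0, -0.023, -0.005, -0.004, 0.14, 100], [0, 0, -0.023, -0.005, -0.004, 0.157, 100], [0, 0, -0.023, -0.005, -0.004, 0.157, 60], [0, 0, -0.023, -0.005, -0.004, 0.157, 25], [0, 0, -0.023, -0.005, -0.004, 0.157, 5], [0, 0, -0.023, -0.005, -0.004, 0.157, 5], [0, 0, -0.023, -0.005, -0.004, 0.157, 5]],
], squeeze=25)

```text
time: 2.95
ee_pos: [0.5248, -0.2367, 0.0379]
eef_rot: [0.994, 0.106, 0.0, 0.0]
ft_force: [0.6, 0.3, -0.8]
width: 0.0449
grip_force: 0.0
```

Request:
step_arm([
  [[0, 0, 0, 0, 0, 0, 5], [0, 0, 0, 0, 0, 0, 5], [0, 0, 0, 0, 0, 0, 5], [0, 0, 0, 0, 0, 0, 5], [0, 0, 0, 0, 0, 0, 5], [0, 0, 0, 0, 0, 0, 5]],
])

```text
time: 3.7
ee_pos: [0.5247, -0.2367, 0.0375]
eef_rot: [0.994, 0.106, 0.0, 0.0]
ft_force: [-0.3, -0.1, -1.0]
width: 0.016
grip_force: 25.0
```

Request:
step_arm([
  [[0, 0, 0, 0, 0, -0.02, 5], [0, 0, 0, 0, 0, -0.06, 5], [0, 0, 0.1, 0.01, -0.03, -0.1, 5], [0, 0, 0.25, 0.018, -0.065, -0.11, 5], [0, 0, 0.4, 0.028, -0.105, -0.11, 5], [0, 0, 0.55, 0.038, -0.145, -0.11, 5], [0, 0, 0.7, 0.049, -0.185, -0.11, 5], [0, 0, 0.85, 0.06, -0.225, -0.11, 5], [0, 0, 1.0, 0.07, -0.26, -0.11, 5], [0, 0, 1.13, 0.078, -0.29, -0.11, 5], [0, 0, 1.24, 0.084, -0.308, -0.11, 5], [0, 0, 1.275, 0.084, -0.315, -0.11, 5], [0, 0, 1.275, 0.084, -0.315, -0.11, 5], [0, 0, 1.275, 0.084, -0.315, -0.11, 5]],
])

```text
time: 5.45
ee_pos: [0.5313, 0.0689, 0.1211]
eef_rot: [0.878, -0.477, -0.029, 0.017]
ft_force: [-0.3, -0.0, -4.5]
width: 0.016
grip_force: 25.0
```

```bash
python3 - <<'E'
from h import *
i,m=snap('wrist','w2.png'); s=readout.read_state();print({k:np.round(v,4).tolist() for k,v in s.items()})
a=cv2.imread('pics/w2.png')
cv2.imwrite('pics/w2b.png',cv2.resize(a,(800,600),interpolation=cv2.INTER_CUBIC))
snap('top','top2.png')
E
```

```text
{'time': 5.5, 'joint_positions': [-0.8008, 0.3396, 0.7006, 1.819, -0.2452, 1.1346, -2.5738], 'joint_vel': [0.1959, -0.0283, -0.2817, -0.0271, 0.0981, -0.0124, -0.005], 'joint_torque': [13.9718, -47.0907, 13.7771, -28.8514, 2.1172, 0.4828, -0.0325], 'ee_pos': [0.5322, 0.072, 0.1225], 'eef_rot': [0.8787, -0.4763, -0.027, 0.0159], 'ft_force': [-0.1089, 1.1004, -3.1359], 'torque': [0.3239, -0.1302, -0.0039], 'grip_force': 24.9779, 'width': 0.0155}
```

View pics/w2b.png

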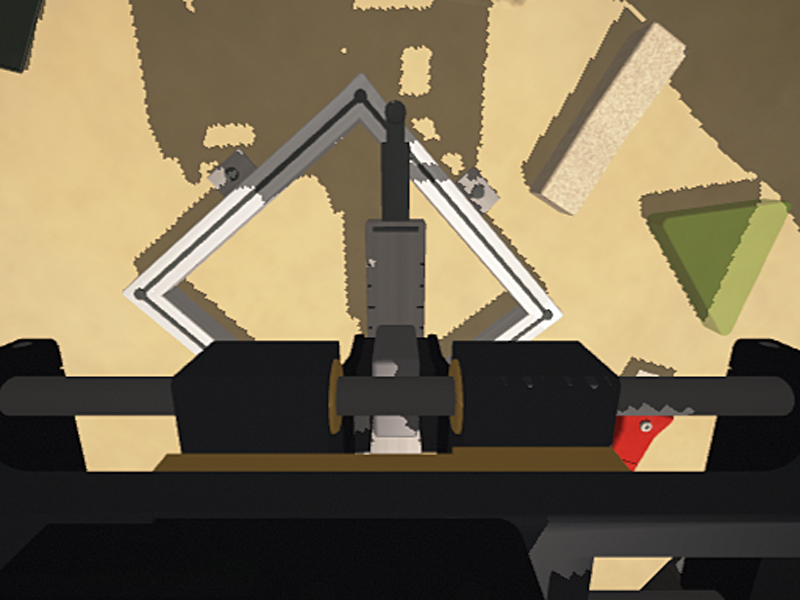

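The wrist view shows the held rule, with its sliding nose at (395,110). The frame's groove corners are B at (361,96), A at (140,294) and C at (547,315). Joint 7 is at its limit, so I'll turn the rule half round.

```bash
python3 - <<'E'
from h import *
m=load('w2.png')
P=p2w(m,np.array([(361,96),(140,294),(547,315)])*.64,.02);B,A,C=P
print(P.round(4).tolist(),np.linalg.norm(A-B),np.linalg.norm(C-B),np.linalg.norm(A-C)); print('ctr',(A+C)/2,np.degrees(np.arctan2(*(A-C)[[1,0]])),'half BD',np.linalg.norm(B-(A+C)/2))
m2=load('top0.png'); m2['R']=R.from_quat(m2['d']['rotation']).as_matrix()
print('in mix crop',(w2p(m2,P)-[125,160])*3.84+[310,0])
E
```

```text
[[0.6015, -0.0175, 0.02], [0.6526, 0.1403, 0.02], [0.4415, 0.0245, 0.02]] 0.16583898583347642 0.16541743049449092 0.2407233534509088
ctr [0.54705142 0.08240934 0.02      ] 28.761353341269114 half BD 0.11377967543755377
in mix crop [[713.38681627 128.06947693]
 [447.9464317   46.42855758]
 [641.08296069 402.98212722]]
```

Request:
step_arm([
  [[0, 0, -0.15, 0, 0, -0.02, 5], [0, 0, -0.32, 0, 0, -0.02, 5], [0, 0, -0.49, 0, 0, -0.02, 5], [0, 0, -0.66, 0, 0, -0.02, 5], [0, 0, -0.83, 0, 0, -0.02, 5], [0, 0, -1.0, 0, 0, -0.02, 5], [0, 0, -1.17, 0, 0, -0.02, 5], [0, 0, -1.34, 0, 0, -0.02, 5], [0, 0, -1.5, 0, 0, -0.02, 5], [0, 0, -1.65, 0, 0, -0.02, 5], [0, 0, -1.65, 0, 0, -0.02, 5]],
])

```text
time: 6.92
ee_pos: [0.5331, 0.0677, 0.1412]
eef_rot: [0.946, 0.321, -0.031, -0.009]
ft_force: [-0.2, -0.1, -3.4]
width: 0.0157
grip_force: 25.0
```

```bash
python3 - <<'E'
from h import *
delta(.551,.0726,.11,np.radians(119.2))
print(readout.read_state()['joint_positions'])
E
```

```text
turn [-0.0691  0.0165 -1.4256] shift [0.0188 0.0081 0.03  ]
[-0.56843757  0.27961265  0.42528473  1.78774496 -0.13285413  1.16637177
 -1.01416433]
```

Request:
step_arm([
  [[0, 0, -0.15, 0.003, 0.001, 0.0, 5], [0, 0, -0.3, 0.006, 0.002, 0.0, 5], [0, 0, -0.47, 0.009, 0.004, 0.0, 5], [0, 0, -0.64, 0.012, 0.005, 0.0, 5], [0, 0, -0.81, 0.015, 0.006, 0.0, 5], [0, 0, -0.98, 0.018, 0.008, 0.0, 5], [0, 0, -1.15, 0.018, 0.008, 0.0, 5], [0, 0, -1.32, 0.018, 0.008, 0.0, 5], [0, 0, -1.425, 0.018, 0.008, 0.0, 5], [0, 0, -1.425, 0.018, 0.008, 0.0, 5], [0, 0, -1.425, 0.018, 0.008, 0.0, 5], [0, 0, -1.425, 0.018, 0.008, 0.0, 5]],
])

```text
time: 8.43
ee_pos: [0.5522, 0.0729, 0.1394]
eef_rot: [0.507, 0.861, -0.018, -0.027]
ft_force: [-0.3, 0.1, -2.7]
width: 0.0159
grip_force: 25.0
```

```bash
python3 - <<'E'
from h import *
delta(.551,.0726,.11,np.radians(119.2))
print(readout.read_state()['joint_positions'])
E
```

```text
turn [-0.0587 -0.0291 -0.0023] shift [-0.0005  0.0005  0.0294]
[-0.39666417  0.31213152  0.22604348  1.72876333 -0.08390814  1.17453776
  0.36336889]
```

Request:
step_arm([
  [[-0.03, -0.015, 0, 0, 0, 0.01, 5], [-0.059, -0.029, -0.002, 0, 0, 0.025, 5], [-0.059, -0.029, -0.002, 0, 0.0, 0.035, 5], [-0.059, -0.029, -0.002, 0, 0.0, 0.035, 5], [-0.059, -0.029, -0.002, 0, 0.0, 0.035, 5]],
])

```text
time: 9.05
ee_pos: [0.5504, 0.0728, 0.1048]
eef_rot: [0.505, 0.863, 0.0, 0.0]
ft_force: [0.0, -0.6, -3.3]
width: 0.0157
grip_force: 25.0
```

```bash
python3 - <<'E'
from h import *
i,m=snap('wrist','w3.png');i,mt=snap('top','top3.png')
delta(.551,.0726,.04,np.radians(119.2))
a=cv2.imread('pics/w3.png')[30:250,90:410];a=cv2.resize(a,(800,550),interpolation=cv2.INTER_CUBIC)
cv2.imwrite('pics/w3b.png',a)
E
```

```text
turn [0.0009 0.0001 0.0017] shift [-0.0005  0.0003  0.0649]
```

View pics/w3b.png

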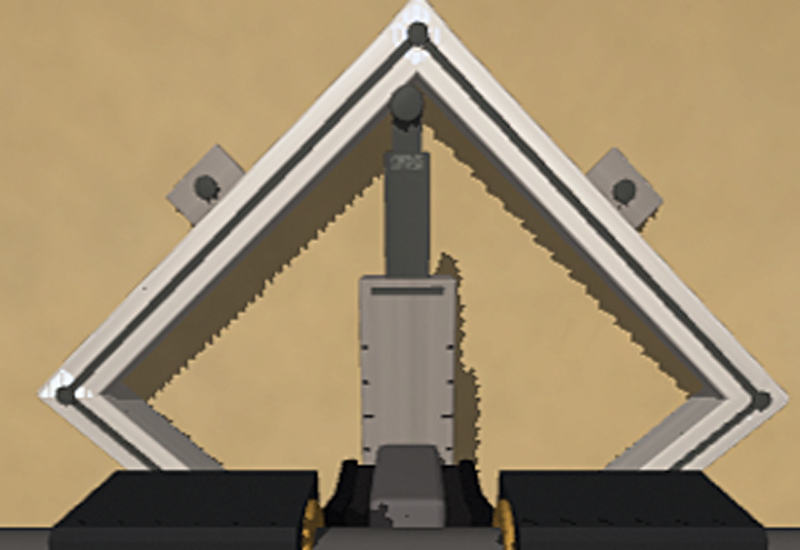

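The view shows the D groove corner at (417,34), side corners at (66,395) and (762,400), and the sliding nose top at (407,104).

```bash
python3 - <<'E'
from h import *
m=load('w3.png');s=readout.read_state()
P=p2w(m,np.array([(417,34),(66,395),(762,400)])/2.5+[90,30],.02);D,L,Rr=P
N=p2w(m,np.array([(407,104)])/2.5+[90,30],.081)[0]
print(P.round(4).tolist(),np.linalg.norm(D-L),np.linalg.norm(D-Rr),np.linalg.norm(L-Rr))
c=(L+Rr)/2;d=(D-c)[:2];h=np.linalg.norm(d);print('ctr',c,'half',h,'ang',np.degrees(np.arctan2(d[1],d[0])))
ang=s['eef_rot'];x=R.from_quat(ang).as_matrix()[:,0];y=R.from_quat(ang).as_matrix()[:,1]
v=N-s['ee_pos'];print('nose rel TCP x,y',v@x,v@y,'yaw',np.degrees(np.arctan2(x[1],x[0])))
v=c-s['ee_pos'];print('ctr rel TCP',v@x,v@y)
v=D-s['ee_pos'];print('D rel TCP',v@x,v@y)
E
```

```text
[[0.4928, 0.1819, 0.02], [0.4425, 0.0245, 0.02], [0.6535, 0.1407, 0.02]] 0.1652944329607945 0.16591550329319993 0.24088076337916456
ctr [0.54796579 0.08258345 0.02      ] half 0.11366273073836007 ang 119.05645415597081
nose rel TCP x,y 0.09506224565120704 3.885048255061317e-06 yaw 119.2947923639052
ctr rel TCP 0.009696934620836954 0.002523171717835258
D rel TCP 0.12335868160894874 0.0029959905334271766
```

Request:
step_arm([
  [[0, 0, 0.005, 0, 0.0025, 0.01, 5], [0, 0, 0.005, 0, 0.0025, 0.03, 5], [0, 0, 0.005, 0, 0.0025, 0.045, 5], [0, 0, 0.005, 0, 0.0025, 0.055, 5], [0, 0, 0.005, 0, 0.0025, 0.061, 5], [0, 0, 0.005, 0, 0.0025, 0.065, 5], [0, 0, 0.005, 0, 0.0025, 0.067, 5], [0, 0, 0.005, 0, 0.0025, 0.067, 5]],
])

```text
time: 10.15
ee_pos: [0.5524, 0.0741, 0.0377]
eef_rot: [0.507, 0.862, 0.0, 0.0]
ft_force: [-0.5, 0.4, -3.0]
width: 0.0158
grip_force: 25.0
```

Request:
step_arm([
  [[0, 0, 0, 0, 0, 0.0005, 5], [0, 0, 0, 0, 0, 0.001, 5], [0, 0, 0, 0, 0, 0.001, 5]],
])

```text
time: 10.52
ee_pos: [0.5526, 0.0739, 0.0375]
eef_rot: [0.507, 0.862, 0.0, 0.0]
ft_force: [-4.3, -1.8, 8.2]
width: 0.0158
grip_force: 25.0
```

Request:
step_arm([
  [[0, 0, 0, 0, 0, 0.0005, 5], [0, 0, 0, 0, 0, 0.001, 5], [0, 0, 0, 0, 0, 0.001, 5]],
])

```text
time: 10.9
ee_pos: [0.5529, 0.0735, 0.0374]
eef_rot: [0.508, 0.862, 0.001, 0.001]
ft_force: [-7.2, -2.3, 18.8]
width: 0.016
grip_force: 25.0
```

Request:
step_arm([
  [[0, 0, 0, -0.001, 0, -0.0012, 5], [0, 0, 0, -0.003, 0, -0.0013, 5], [0, 0, 0, -0.005, 0, -0.0013, 5], [0, 0, 0, -0.007, 0, -0.0013, 5], [0, 0, 0, -0.008, 0, -0.0013, 5], [0, 0, 0, -0.008, 0, -0.0013, 5]],
])

```text
time: 11.65
ee_pos: [0.5565, 0.0669, 0.0375]
eef_rot: [0.508, 0.862, 0.0, 0.0]
ft_force: [-3.2, -0.9, 7.9]
width: 0.0161
grip_force: 25.0
```

Request:
step_arm([
  [[0, 0, 0, -0.0005, 0, 0, 5], [0, 0, 0, -0.001, 0, 0, 5], [0, 0, 0, -0.0015, 0, 0, 5], [0, 0, 0, -0.0015, 0, 0, 5]],
])

```text
time: 12.15
ee_pos: [0.5566, 0.0668, 0.0374]
eef_rot: [0.507, 0.862, 0.001, -0.0]
ft_force: [-6.6, 3.1, 10.1]
width: 0.016
grip_force: 25.0
```

Request:
step_arm([
  [[0, 0, 0, 0, 0, -0.0006, 5], [0, 0, 0, 0, 0, -0.0008, 5], [0, 0, 0, 0, 0, -0.0008, 5]],
])

```text
time: 12.52
ee_pos: [0.557, 0.066, 0.0375]
eef_rot: [0.507, 0.862, 0.0, 0.0]
ft_force: [-0.6, 2.8, 1.2]
width: 0.0158
grip_force: 25.0
```

```bash
cat >> h.py <<'E'
def ft():
    s=readout.read_state();M=R.from_quat(s['eef_rot']).as_matrix()
    print('t',round(s['time'],2),'pos',s['ee_pos'].round(4),'F tool',(s['ft_force']@M).round(1),'M tool',(s['torque']@M).round(2),'ctr rel',((np.array([.5475,.0825,.0])-s['ee_pos'])@M).round(4)[:2])
E
python3 -c "
from h import *
ft();delta(.55,.08,.0375,np.radians(119))"
```

```text
t 12.53 pos [0.557  0.066  0.0375] F tool [ 2.7  0.8 -1.2] M tool [-0.27  0.48  0.05] ctr rel [ 0.019  -0.0003]
turn [ 0.0009 -0.0002  0.0005] shift [0.0156 0.0007 0.    ]
```

Request:
step_arm([
  [[0, 0, 0, -0.0005, 0, 0, 5], [0, 0, 0, -0.001, 0, 0, 5], [0, 0, 0, -0.0015, 0, 0, 5], [0, 0, 0, -0.0015, 0, 0, 5]],
])

```text
time: 13.02
ee_pos: [0.5575, 0.0645, 0.0375]
eef_rot: [0.507, 0.862, 0.0, -0.0]
ft_force: [-1.4, 2.7, 1.2]
width: 0.0159
grip_force: 25.0
```

```bash
python3 -c "
from h import *
ft()"
```

```text
t 13.03 pos [0.5575 0.0645 0.0375] F tool [ 3.   0.  -1.2] M tool [-0.16  0.61 -0.02] ctr rel [ 0.0206 -0.    ]
```

Request:
step_arm([
  [[0, 0, 0, -0.0005, 0, 0, 5], [0, 0, 0, -0.001, 0, 0, 5], [0, 0, 0, -0.0015, 0, 0, 5], [0, 0, 0, -0.0015, 0, 0, 5]],
])

```text
time: 13.52
ee_pos: [0.5576, 0.0644, 0.0375]
eef_rot: [0.507, 0.862, 0.0, -0.001]
ft_force: [-4.3, 6.4, 4.0]
width: 0.0156
grip_force: 25.0
```

```bash
python3 -c "
from h import *
ft()"
```

```text
t 13.53 pos [0.5576 0.0644 0.0375] F tool [ 7.7 -0.7 -4. ] M tool [0.08 1.65 0.06] ctr rel [ 0.0207 -0.    ]
```

Request:
step_arm([
  [[0, 0, 0, 0.0015, 0, 0.0006, 5], [0, 0, 0, 0.0025, 0, 0.0008, 5], [0, 0, 0, 0.005, 0, 0.0008, 5], [0, 0, 0, 0.008, 0, 0.0008, 5], [0, 0, 0, 0.011, 0, 0.0008, 5], [0, 0, 0, 0.014, 0, 0.0008, 5], [0, 0, 0, 0.017, 0, 0.0008, 5], [0, 0, 0, 0.019, 0, 0.0008, 5], [0, 0, 0, 0.019, 0, 0.0008, 5]],
])

```text
time: 14.65
ee_pos: [0.5496, 0.0787, 0.0374]
eef_rot: [0.508, 0.862, 0.0, 0.001]
ft_force: [-1.2, -0.7, 8.4]
width: 0.0158
grip_force: 25.0
```

```bash
python3 -c "
from h import *
ft()"
```

```text
t 14.65 pos [0.5496 0.0787 0.0374] F tool [ 0.  -1.4 -8.4] M tool [0.6  0.14 0.04] ctr rel [ 0.0044 -0.    ]
```

Request:
step_arm([
  [[0, 0, 0, 0.001, 0, 0, 5], [0, 0, 0, 0.002, 0, 0, 5], [0, 0, 0, 0.003, 0, 0, 5], [0, 0, 0, 0.004, 0, 0, 5], [0, 0, 0, 0.004, 0, 0, 5]],
])

```text
time: 15.28
ee_pos: [0.5478, 0.082, 0.0374]
eef_rot: [0.508, 0.861, 0.0, 0.001]
ft_force: [-1.0, 0.2, 8.5]
width: 0.0161
grip_force: 25.0
```

Request:
step_arm([
  [[0, 0, 0, 0.0005, 0, 0, 5], [0, 0, 0, 0.001, 0, 0, 5], [0, 0, 0, 0.0015, 0, 0, 5], [0, 0, 0, 0.0015, 0, 0, 5]],
])

```text
time: 15.78
ee_pos: [0.5471, 0.0832, 0.0374]
eef_rot: [0.508, 0.861, 0.0, 0.001]
ft_force: [-1.9, -1.3, 8.3]
width: 0.0156
grip_force: 25.0
```

```bash
python3 -c "
from h import *
ft()"
```

```text
t 15.78 pos [0.5471 0.0832 0.0374] F tool [-0.2 -2.3 -8.3] M tool [ 0.43 -0.1  -0.02] ctr rel [-0.0008 -0.    ]
```

Request:
step_arm([
  [[0, 0, 0, 0.0005, 0, 0, 5], [0, 0, 0, 0.001, 0, 0, 5], [0, 0, 0, 0.0015, 0, 0, 5], [0, 0, 0, 0.0015, 0, 0, 5]],
])

```text
time: 16.27
ee_pos: [0.5466, 0.084, 0.0374]
eef_rot: [0.508, 0.861, -0.0, 0.001]
ft_force: [-0.7, -2.9, 7.0]
width: 0.016
grip_force: 25.0
```

```bash
python3 -c "
from h import *
ft()"
```

```text
t 16.27 pos [0.5466 0.084  0.0374] F tool [-2.2 -2.  -7. ] M tool [ 0.37 -0.52 -0.02] ctr rel [-0.0017 -0.    ]
```

Request:
step_arm([
  [[0, 0, 0, 0.0005, 0, 0, 5], [0, 0, 0, 0.0008, 0, 0, 5], [0, 0, 0, 0.0008, 0, 0, 5]],
])

```text
time: 16.65
ee_pos: [0.5465, 0.0842, 0.0375]
eef_rot: [0.508, 0.861, -0.0, 0.002]
ft_force: [0.5, -5.0, 6.1]
width: 0.0156
grip_force: 25.0
```

```bash
python3 -c "
from h import *
ft()"
```

```text
t 16.65 pos [0.5465 0.0842 0.0375] F tool [-4.7 -2.  -6.1] M tool [ 0.22 -0.89 -0.02] ctr rel [-0.0018 -0.    ]
```

Request:
step_arm([
  [[0, 0, 0, 0.0005, 0, 0, 5], [0, 0, 0, 0.0005, 0, 0, 5], [0, 0, 0, 0.0005, 0, 0, 5]],
])

```text
time: 17.02
ee_pos: [0.5465, 0.0843, 0.0375]
eef_rot: [0.508, 0.861, -0.0, 0.002]
ft_force: [2.4, -5.3, 5.9]
width: 0.0157
grip_force: 25.0
```

```bash
python3 -c "
from h import *
ft();snap('top','top4.png');i,m=snap('wrist','w4.png')
a=cv2.imread('pics/w4.png')[30:250,90:410];a=cv2.resize(a,(800,550),interpolation=cv2.INTER_CUBIC)
cv2.imwrite('pics/w4b.png',a)"
```

```text
t 17.02 pos [0.5465 0.0843 0.0375] F tool [-5.8 -0.4 -5.9] M tool [ 0.17 -1.23 -0.  ] ctr rel [-0.0019 -0.    ]
```

View pics/w4b.png

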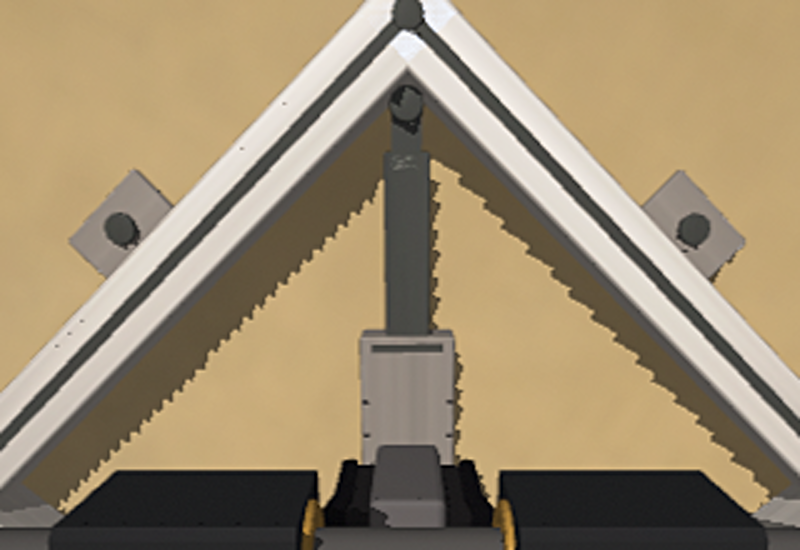

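The picture shows the sliding nose (407,104) sitting symmetrically in corner D. The first reading is about 22.5 mm of extension. Next I slide in, lift and turn to the other diagonal.

Request:
step_arm([
  [[0, 0, 0, -0.003, 0, 0.0003, 5], [0, 0, 0, -0.006, 0, 0.0003, 5], [0, 0, 0, -0.01, 0, 0.0003, 5], [0, 0, 0, -0.014, 0, 0.0003, 5], [0, 0, 0, -0.018, 0, 0.0003, 5], [0, 0, 0, -0.021, 0, 0.0, 5], [0, 0, 0, -0.021, 0, -0.002, 5], [0, 0, 0, -0.018, 0, -0.015, 5], [0, 0, 0, -0.014, 0, -0.04, 5], [0, 0, 0, -0.014, 0, -0.065, 5], [0, 0, 0, -0.014, 0, -0.075, 5], [0, 0, 0, -0.014, 0, -0.075, 5]],
])

```text
time: 18.62
ee_pos: [0.5519, 0.0748, 0.1121]
eef_rot: [0.507, 0.862, 0.0, 0.0]
ft_force: [-0.7, -0.8, -3.2]
width: 0.0154
grip_force: 25.0
```

```bash
python3 -c "
from h import *
ft();delta(.5385,.0782,.11,np.radians(29.0))"
```

```text
t 18.62 pos [0.5519 0.0748 0.1121] F tool [-0.3 -1.   3.2] M tool [-0.08 -0.06  0.02] ctr rel [ 0.0089 -0.0003]
turn [ 1.1000e-03 -9.0000e-04  1.5712e+00] shift [ 0.0095 -0.0101  0.0021]
```

Request:
step_arm([
  [[0, 0, 0.15, 0.001, -0.001, 0, 5], [0, 0, 0.32, 0.002, -0.002, 0, 5], [0, 0, 0.49, 0.003, -0.003, 0, 5], [0, 0, 0.66, 0.004, -0.004, 0, 5], [0, 0, 0.83, 0.005, -0.005, 0, 5], [0, 0, 1.0, 0.006, -0.006, 0, 5], [0, 0, 1.17, 0.007, -0.007, 0, 5], [0, 0, 1.34, 0.008, -0.008, 0, 5], [0, 0, 1.48, 0.009, -0.009, 0, 5], [0, 0, 1.571, 0.0095, -0.01, 0.002, 5], [0, 0, 1.571, 0.0095, -0.01, 0.002, 5], [0, 0, 1.571, 0.0095, -0.01, 0.002, 5], [0, 0, 1.571, 0.0095, -0.01, 0.002, 5]],
])

```text
time: 20.25
ee_pos: [0.5384, 0.0781, 0.1095]
eef_rot: [0.968, 0.251, 0.0, -0.0]
ft_force: [0.1, 0.4, -3.7]
width: 0.016
grip_force: 25.0
```

```bash
python3 -c "
from h import *
ft();delta(.5385,.0782,.039,np.radians(29.0));snap('wrist','w5.png')
a=cv2.imread('pics/w5.png')[30:250,90:410];a=cv2.resize(a,(800,550),interpolation=cv2.INTER_CUBIC)
cv2.imwrite('pics/w5b.png',a)"
```

```text
t 20.25 pos [0.5384 0.0781 0.1095] F tool [ 0.3 -0.3  3.7] M tool [-0.05 -0.04 -0.03] ctr rel [0.0101 0.0006]
turn [-0.0001 -0.0001  0.0012] shift [0.0002 0.     0.0705]
```

View pics/w5b.png

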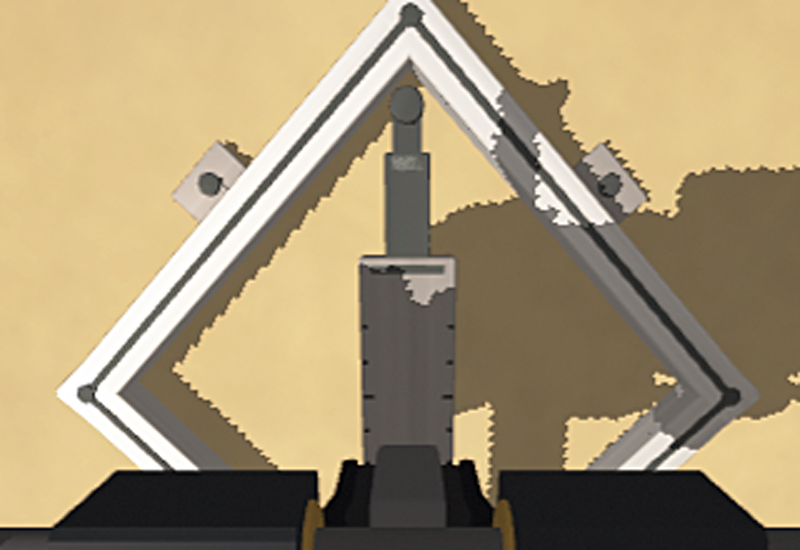

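Corner A's groove is at (411,15), and the side corners are at (86,393) and (732,396). The rule is centred to about 0.6 mm and has room at both ends. Now I lower it.

Request:
step_arm([
  [[0, 0, 0.001, -0.002, 0.0006, 0.012, 5], [0, 0, 0.001, -0.005, 0.0006, 0.03, 5], [0, 0, 0.001, -0.005, 0.0006, 0.048, 5], [0, 0, 0.001, -0.005, 0.0006, 0.06, 5], [0, 0, 0.001, -0.005, 0.0006, 0.067, 5], [0, 0, 0.001, -0.005, 0.0006, 0.071, 5], [0, 0, 0.001, -0.005, 0.0006, 0.0722, 5], [0, 0, 0.001, -0.005, 0.0006, 0.0722, 5]],
])

```text
time: 21.3
ee_pos: [0.5346, 0.0753, 0.0378]
eef_rot: [0.968, 0.25, 0.0, -0.0]
ft_force: [-0.6, 0.2, -2.7]
width: 0.0156
grip_force: 25.0
```

```bash
python3 -c "
from h import *
ft()"
```

```text
t 21.3 pos [0.5346 0.0753 0.0378] F tool [-0.4 -0.4  2.7] M tool [-0.05 -0.06 -0.01] ctr rel [ 0.0148 -0.    ]
```

Request:
step_arm([
  [[0, 0, 0, 0, 0, 0.0004, 5], [0, 0, 0, -0.002, 0, 0.0004, 5], [0, 0, 0, -0.004, 0, 0.0004, 5], [0, 0, 0, -0.006, 0, 0.0004, 5], [0, 0, 0, -0.008, 0, 0.0004, 5], [0, 0, 0, -0.01, 0, 0.0004, 5], [0, 0, 0, -0.011, 0, 0.0004, 5], [0, 0, 0, -0.011, 0, 0.0004, 5]],
])

```text
time: 22.3
ee_pos: [0.5251, 0.0701, 0.0375]
eef_rot: [0.968, 0.25, 0.001, -0.0]
ft_force: [1.8, 1.6, 5.3]
width: 0.0159
grip_force: 25.0
```

```bash
python3 -c "
from h import *
ft()"
```

```text
t 22.3 pos [0.5251 0.0701 0.0375] F tool [ 2.3 -0.5 -5.3] M tool [0.07 0.63 0.03] ctr rel [ 0.0256 -0.    ]
```

Request:
step_arm([
  [[0, 0, 0, -0.0005, 0, -0.0003, 5], [0, 0, 0, -0.001, 0, -0.0003, 5], [0, 0, 0, -0.0015, 0, -0.0003, 5], [0, 0, 0, -0.0015, 0, -0.0003, 5]],
])

```text
time: 22.8
ee_pos: [0.5239, 0.0696, 0.0375]
eef_rot: [0.968, 0.25, 0.001, -0.0]
ft_force: [4.4, 3.4, 1.9]
width: 0.0157
grip_force: 25.0
```

```bash
python3 -c "
from h import *
ft()"
```

```text
t 22.8 pos [0.5239 0.0696 0.0375] F tool [ 5.5 -0.9 -1.9] M tool [0.   1.35 0.07] ctr rel [0.0269 0.0001]
```

Request:
step_arm([
  [[0, 0, 0, -0.0005, 0, 0, 5], [0, 0, 0, -0.001, 0, 0, 5], [0, 0, 0, -0.001, 0, 0, 5]],
])

```text
time: 23.18
ee_pos: [0.5233, 0.0696, 0.0375]
eef_rot: [0.968, 0.25, 0.001, -0.0]
ft_force: [6.9, 5.1, 0.6]
width: 0.0159
grip_force: 25.0
```

```bash
python3 -c "
from h import *
ft()"
```

```text
t 23.18 pos [0.5233 0.0696 0.0375] F tool [ 8.5 -1.1 -0.6] M tool [0.24 1.73 0.07] ctr rel [0.0273 0.0005]
```

Request:
step_arm([
  [[0, 0, 0, -0.0005, -0.0004, 0, 5], [0, 0, 0, -0.0005, -0.0004, 0, 5], [0, 0, 0, -0.0005, -0.0004, 0, 5]],
])

```text
time: 23.55
ee_pos: [0.5229, 0.0698, 0.0376]
eef_rot: [0.968, 0.25, 0.001, -0.0]
ft_force: [7.9, 4.2, -0.4]
width: 0.0158
grip_force: 25.0
```

```bash
python3 -c "
from h import *
ft()"
```

```text
t 23.55 pos [0.5229 0.0698 0.0376] F tool [9.  0.1 0.5] M tool [ 0.19  1.89 -0.01] ctr rel [0.0276 0.0008]
```

Request:
step_arm([
  [[0, 0, 0, 0.0005, 0, 0.0006, 5], [0, 0, 0, 0.002, 0, 0.001, 5], [0, 0, 0, 0.005, 0, 0.001, 5], [0, 0, 0, 0.009, 0, 0.001, 5], [0, 0, 0, 0.013, 0, 0.001, 5], [0, 0, 0, 0.017, 0, 0.001, 5], [0, 0, 0, 0.021, 0, 0.001, 5], [0, 0, 0, 0.025, 0, 0.001, 5], [0, 0, 0, 0.028, 0, 0.001, 5], [0, 0, 0, 0.031, 0, 0.001, 5], [0, 0, 0, 0.0325, 0, 0.001, 5], [0, 0, 0, 0.0325, 0, 0.001, 5]],
])

```text
time: 25.05
ee_pos: [0.5507, 0.0852, 0.0374]
eef_rot: [0.968, 0.25, 0.0, -0.001]
ft_force: [-1.4, 4.1, 14.6]
width: 0.0157
grip_force: 25.0
```

```bash
python3 -c "
from h import *
ft()"
```

```text
t 25.05 pos [0.5507 0.0852 0.0374] F tool [  0.8  -4.3 -14.6] M tool [0.7  0.1  0.01] ctr rel [-0.0041  0.0008]
```

Request:
step_arm([
  [[0, 0, 0, 0.0005, 0, -0.0004, 5], [0, 0, 0, 0.001, 0, -0.0004, 5], [0, 0, 0, 0.0015, 0, -0.0004, 5], [0, 0, 0, 0.002, 0, -0.0004, 5], [0, 0, 0, 0.002, 0, -0.0004, 5]],
])

```text
time: 25.68
ee_pos: [0.5519, 0.0859, 0.0374]
eef_rot: [0.968, 0.25, -0.0, -0.0]
ft_force: [-2.3, 1.7, 12.8]
width: 0.0156
grip_force: 25.0
```

```bash
python3 -c "
from h import *
ft()"
```

```text
t 25.68 pos [0.5519 0.0859 0.0374] F tool [ -1.2  -2.6 -12.8] M tool [ 0.67 -0.12  0.02] ctr rel [-0.0055  0.0008]
```

Request:
step_arm([
  [[0, 0, 0, 0.0005, 0, 0, 5], [0, 0, 0, 0.001, 0, 0, 5], [0, 0, 0, 0.001, 0, 0, 5]],
])

```text
time: 26.05
ee_pos: [0.5526, 0.0863, 0.0374]
eef_rot: [0.968, 0.25, -0.0, -0.001]
ft_force: [-2.6, 1.9, 14.6]
width: 0.0159
grip_force: 25.0
```

```bash
python3 -c "
from h import *
ft()"
```

```text
t 26.05 pos [0.5526 0.0863 0.0374] F tool [ -1.3  -2.9 -14.6] M tool [ 0.67 -0.36  0.05] ctr rel [-0.0063  0.0009]
```

Request:
step_arm([
  [[0, 0, 0, 0.0005, 0, -0.0003, 5], [0, 0, 0, 0.001, 0, -0.0003, 5], [0, 0, 0, 0.001, 0, -0.0003, 5]],
])

```text
time: 26.42
ee_pos: [0.5527, 0.0863, 0.0374]
eef_rot: [0.968, 0.25, -0.001, -0.0]
ft_force: [-5.2, 1.6, 15.8]
width: 0.0157
grip_force: 25.0
```

```bash
python3 -c "
from h import *
ft()"
```

```text
t 26.43 pos [0.5527 0.0863 0.0374] F tool [ -3.9  -4.  -15.8] M tool [ 0.8  -0.88 -0.01] ctr rel [-0.0063  0.0009]
```

Request:
step_arm([
  [[0, 0, 0, 0.0005, 0, 0, 5], [0, 0, 0, 0.0008, 0, 0, 5], [0, 0, 0, 0.0008, 0, 0, 5]],
])

```text
time: 26.8
ee_pos: [0.5529, 0.0864, 0.0374]
eef_rot: [0.968, 0.25, -0.002, -0.0]
ft_force: [-8.6, -0.3, 18.0]
width: 0.0158
grip_force: 25.0
```

```bash
python3 -c "
from h import *
ft()"
```

```text
t 26.8 pos [0.5529 0.0864 0.0374] F tool [ -7.7  -4.  -17.9] M tool [ 0.83 -1.56  0.05] ctr rel [-0.0065  0.0009]
```

Request:
step_arm([
  [[0, 0, 0, 0, 0, -0.0007, 5], [0, 0, 0, 0.0, 0, -0.0012, 5], [0, 0, 0, 0, 0, -0.0012, 5]],
])

```text
time: 27.18
ee_pos: [0.553, 0.0864, 0.0375]
eef_rot: [0.968, 0.25, -0.002, -0.0]
ft_force: [-5.1, -0.5, 4.3]
width: 0.0157
grip_force: 25.0
```

```bash
python3 -c "
from h import *
ft()"
```

```text
t 27.18 pos [0.553  0.0864 0.0375] F tool [-4.7 -2.  -4.2] M tool [ 0.46 -0.96  0.15] ctr rel [-0.0065  0.0008]
```

Request:
step_arm([
  [[0, 0, 0, 0.0003, -0.0003, 0, 5], [0, 0, 0, 0.0005, -0.0004, 0, 5], [0, 0, 0, 0.0005, -0.0004, 0, 5]],
])

```text
time: 27.55
ee_pos: [0.5531, 0.0864, 0.0375]
eef_rot: [0.968, 0.25, -0.002, 0.0]
ft_force: [-6.5, -3.1, 4.9]
width: 0.0161
grip_force: 25.0
```

```bash
python3 -c "
from h import *
ft();snap('wrist','w6.png')
a=cv2.imread('pics/w6.png')[30:250,90:410];a=cv2.resize(a,(800,550),interpolation=cv2.INTER_CUBIC)
cv2.imwrite('pics/w6b.png',a)"
```

```text
t 27.55 pos [0.5531 0.0864 0.0375] F tool [-7.2 -0.5 -4.8] M tool [ 0.3  -1.41  0.06] ctr rel [-0.0067  0.0008]
```

View pics/w6b.png

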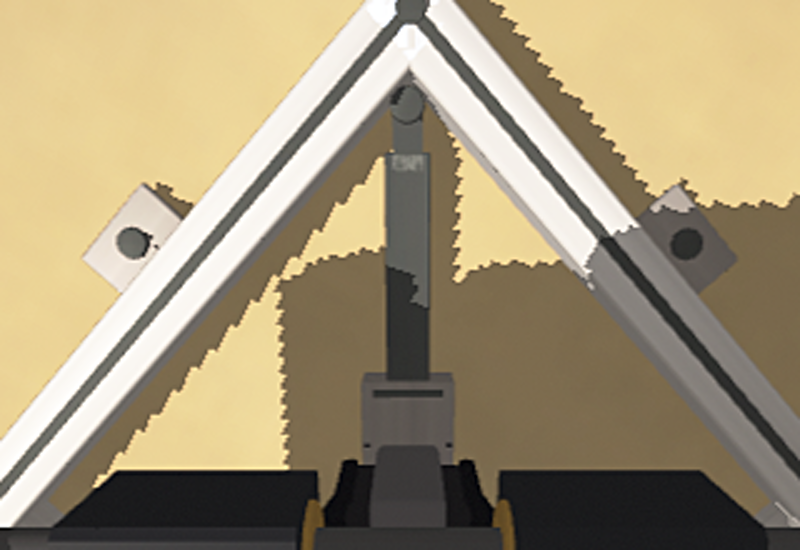

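The tongue nose (407,104) is seated symmetrically in corner A. The reading is about 34.3 mm against 22.5 mm, so this diagonal is the longer one. I'll take the load off and release.

Request:
step_arm([
  [[0, 0, 0, -0.0005, 0, -0.0003, 5], [0, 0, 0, -0.001, 0, -0.0003, 5], [0, 0, 0, -0.001, 0, -0.0003, 5]],
])

```text
time: 27.98
ee_pos: [0.5532, 0.0864, 0.038]
eef_rot: [0.968, 0.25, -0.001, 0.0]
ft_force: [-2.9, -2.7, -5.3]
width: 0.0158
grip_force: 25.0
```

```bash
python3 -c "
from h import *
ft()"
```

```text
t 27.98 pos [0.5532 0.0864 0.038 ] F tool [-3.9  1.   5.3] M tool [-0.34 -0.91  0.04] ctr rel [-0.0068  0.0007]
```

Request:
step_arm([
  [[0, 0, 0, 0.0, 0, 0.0005, 5], [0, 0, 0, 0.0003, 0, 0.0008, 5], [0, 0, 0, 0.0006, 0, 0.001, 5], [0, 0, 0, 0.0006, 0, 0.001, 5]],
])

```text
time: 28.48
ee_pos: [0.5536, 0.0864, 0.0375]
eef_rot: [0.968, 0.25, -0.001, 0.0]
ft_force: [-7.6, -5.2, 2.4]
width: 0.0158
grip_force: 25.0
```

```bash
python3 -c "
from h import *
ft()"
```

```text
t 28.48 pos [0.5536 0.0864 0.0375] F tool [-9.2  0.9 -2.4] M tool [-0.13 -1.81  0.12] ctr rel [-0.0072  0.0005]
```

Request:
step_arm([
  [[0, 0, 0, -0.0006, 0, 0, 5], [0, 0, 0, -0.0012, 0, 0, 5], [0, 0, 0, -0.0012, 0, 0, 5]],
])

```text
time: 28.85
ee_pos: [0.5535, 0.0865, 0.0376]
eef_rot: [0.968, 0.25, 0.0, 0.0]
ft_force: [-1.8, -4.1, -3.1]
width: 0.016
grip_force: 25.0
```

```bash
python3 -c "
from h import *
ft()"
```

```text
t 28.85 pos [0.5535 0.0865 0.0376] F tool [-3.6  2.7  3.1] M tool [-0.49 -0.82  0.15] ctr rel [-0.0072  0.0005]
```

Residual force is about 3 N outward, so I open and retreat.

Request:
step_arm([
  [[0, 0, 0, 0, 0, 0.0003, 5], [0, 0, 0, 0, 0, 0.0003, 30], [0, 0, 0, 0, 0, 0.0003, 55], [0, 0, 0, 0, 0, 0.0003, 55], [0, 0, 0, 0, 0, 0.0003, 55], [0, 0, 0, 0, 0, 0.0003, 55]],
])

```text
time: 29.6
ee_pos: [0.5534, 0.0868, 0.0373]
eef_rot: [0.968, 0.25, 0.0, -0.0]
ft_force: [-0.5, 0.6, 0.5]
width: 0.0467
grip_force: 0.0
```

Request:
step_arm([
  [[0, 0, 0, 0, 0, -0.01, 55], [0, 0, 0, 0, 0, -0.03, 55], [0, 0, 0, -0.01, 0, -0.06, 55], [0, 0, 0, -0.05, 0, -0.09, 55], [0, 0, 0, -0.1, 0, -0.1, 55], [0, 0, 0, -0.12, 0, -0.1, 55], [0, 0, 0, -0.12, 0, -0.1, 55], [0, 0, 0, -0.12, 0, -0.1, 55]],
])

```text
time: 30.6
ee_pos: [0.4492, 0.0291, 0.1377]
eef_rot: [0.968, 0.25, 0.001, -0.0]
ft_force: [0.4, 0.2, 0.8]
width: 0.0478
grip_force: 0.0
```

```bash
python3 -c "
from h import *
ft();i,m=snap('wrist','w7.png')
# expected nose axes (z=.014) & project
for z in(.014,): print(w2p(m,[[.5535+.0959*.875,.0865+.0959*.4845,z],[.5229-.076*.875,.0698-.076*.4845,z]]))
a=cv2.imread('pics/w7.png')
cv2.imwrite('pics/w7b.png',cv2.resize(a,(800,600),interpolation=cv2.INTER_CUBIC))"
```

```text
t 30.6 pos [0.4492 0.0291 0.1377] F tool [ 0.4  0.  -0.8] M tool [0.06 0.07 0.01] ctr rel [0.1117 0.0009]
[[252.64678609 -68.96127905]
 [252.50804925 180.84944028]]
```

View pics/w7b.png

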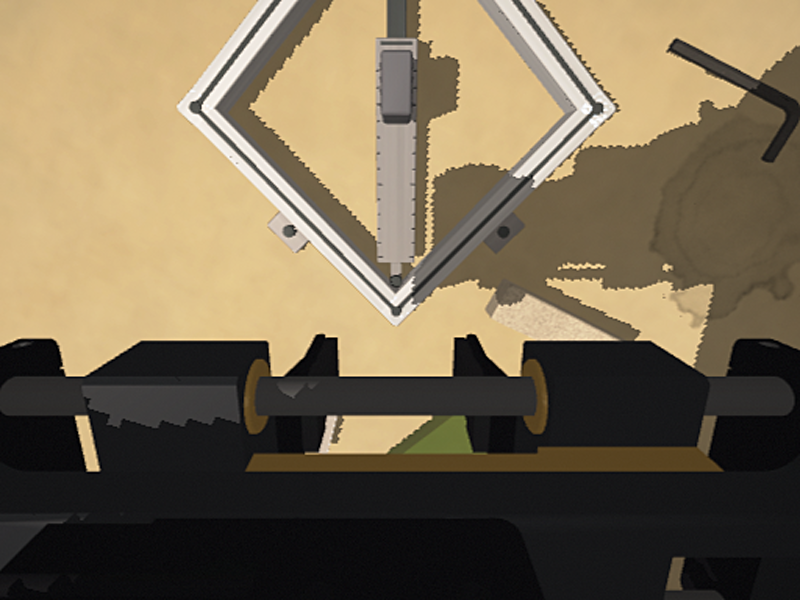

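The released rule lies along the long diagonal. Its fixed nose is at (396,281), tucked into corner C whose groove is at (396,311). I check that gap in numbers.

```bash
python3 -c "
from h import *
m=load('w7.png')
N=p2w(m,np.array([(396,281)])*.64,.014)[0];G=p2w(m,np.array([(396.5,311)])*.64,.02)[0]
print('nose',N,'groove',G,np.linalg.norm((N-G)[:2]),'want',12/np.sin(np.arctan(205.6/218.5)) )
e=p2w(m,np.array([(397,39),(397.5,263)])*.64,.012);b=p2w(m,np.array([(397.5,52),(397.5,123)])*.64,[.05,.05])
x=(e[0]-e[1])/np.linalg.norm(e[0]-e[1]);print('beam len',np.linalg.norm(e[0]-e[1]),'joint',((b.mean(0)-e[0])@x)+.065, ((b.mean(0)-e[1])@x)-.064, b)
"
```

```text
nose [0.45776801 0.03266328 0.014     ] groove [0.44187271 0.02350164 0.02      ] 0.018346554666859246 want 17.511051506372112
beam len 0.1277305070026872 joint 0.03241886043588927 0.031149367438576506 [[0.56528746 0.09151839 0.05      ]
 [0.53724396 0.07594047 0.05      ]]
```

```bash
python3 -c "
from h import *
print(r.close_job())"
```

```text
the job is handed in; nothing more can be done
None
```

I measured both diagonals: about 205.6 mm for the first and 218 mm for the second. The rule is now released in that longer diagonal with its noses in both corners. Frame pressure stayed light, about 9 N sideways at most, and the job is handed in. The final wrist-camera check put the fixed nose about 0.8 mm short of its corner, which is about as fine as the camera resolves.

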